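Find the fullest carton of screws and hold it up

ROBOT

A 6-joint arm with a two-finger parallel gripper is mounted at the origin on a cart in front of the work surface, level with it; the furniture and walls round the work are solid. World frame = base frame: x ahead of the robot, y to its left, z up, the work surface at z = 0. Lengths are in m, angles in rad, forces in N, time in s.
With the tool pointing down it reaches from about 0.35 to 0.775 m from the base axis. Payload 7.3 kg.
Tool frame: the origin (TCP) lies where the fingers leave the gripper's body, on its centre line; the fingertips stand 66 mm ahead of it and the grasp point (between the pads) lies 47 mm ahead of it (robot.tips_ahead is the distance from the TCP to the fingertips, in m); z points along the fingers, y is the line along which they close (so a half turn about z gives the same grasp; the last joint's range is limited). The gripper opens to 92 mm and grips with 3 to 60 N. Pads are 19 mm wide; open, the fingers measure 130 mm over their backs; the gripper's body (75 mm by 190 mm) begins 47 mm behind the grasp point.
Start: joints at [-1.312, 0.342, 1.524, -0, 1.275, -0.146], TCP at [0.207, -0.483, 0.292] pointing down, gripper open.
Joint ranges: [-2.53, 2.53], [-0.77, 2.02], [0.04, 2.7], [-1, 4.14], [0.28, 2.66], [-3.11, 3.11]. Speed limits (rad/s): [2.57, 2.57, 3.14, 3.14, 3.14, 3.14].

INTERFACE

Orientations are given as [roll, pitch, yaw] about the fixed x, y, z axes, in that order (R = Rz(yaw) Ry(pitch) Rx(roll)).
In Python, from cell import robot gives the robot as it stands.
- The arm moves only by the shell command python3 -m inch 'ROWS' [FORCE]. ROWS is a JSON object of lists of equal length, an entry for each row: "travel": the shift along the tool's x, y, z in mm, a list of three; "turn": the turn about the tool's z in units of 5 degrees (1.0 is 5 degrees); "claw": the closure, from -1 (fully open) to 1 (shut). A call has 1 to 12 rows; each row is the pose to reach, as a shift and turn from the pose commanded when the call began, along the tool's axes at that moment; what a row does not reach only later rows make up. A row lasts 1/10 s, in which the tool goes at most 50 mm and 8.59 degrees, less where a joint would pass 70% of its speed; a pose out of reach is approached as far as the arm can. A call with a gripper value outside its range is refused whole. The fingers move at their own pace and stop on an object; FORCE is the grip in N (left out, the last holds). Time passes only in rows, so rows that repeat a pose let the fingers close. It gives the time, the measured TCP pose, the force, the opening and the grip force at its end, in the units of the state.
- robot.observe(): the state, without advancing time (a new reading comes with each control period).
- robot.read_camera(name): name is "side" or "top"; returns a dict with "pixels" (400x640x3 uint8, red, green, blue), "fx", "fy", "cx", "cy" (pixels), "k1" (the pictures are not rectified: a ray, as slopes to the right and down, at radius r is drawn at 1 + k1 r^2 times it, then the intrinsics apply), "cam_to_world" (4x4, takes a point from camera to world coordinates). Camera axes: x right, y down, z forward; pixel columns grow to the right and rows downward; lengths in m; the calibration is good to about 2 mm. A picture is of the moment at which its call begins. There is no depth.
- robot.hand_in(): hands the job in; it is judged then, once.
The state is a dict: "time": time; "qpos": joint angles; "qvel": joint speeds; "joint_efforts": joint torques, N m; "tool_pos": TCP position; "tool_rot": TCP orientation; "contact_force": force on the tool from outside, world axes, zero at the start; "torque": the same for the moment, N m; "opening": finger opening in m; "grip_force": force on a finger pad.
Only numpy, scipy, OpenCV 4.12 (cv2) and the standard library are available. Lean on these libraries where they do the work, as an engineer would, in place of code of your own. Each camera call takes 0.05 s, during which the arm holds its last target. There are 200 camera calls.

TASK

Ring the service bell by pressing its plunger right down to the stop, to call the fitter. Then heft the three identical screw cartons one at a time from the robot's left to its right: lift each straight up about 8 cm off the board, feel its weight and set it back upright where it stood (the last one may stay in the hand if it is the heaviest). Finish holding the heaviest carton still and upright in the gripper with at least 15 cm of air between it and the board, the other two standing in their places and everything else left alone; the program ends while holding it, without putting it down.

Things in the scene. Friction and masses are not known exactly. Their poses are not given: they have to be found in the camera images.
- carton_a_mid (a point): One of three outwardly identical closed cartons of wood screws (upright, 45 mm along its own x, 62 mm along its own y, 98 mm high, rigid, plain box); the letter tells neither its weight nor its place in the row, which both have to be found out. This point is at its centre, 49 mm above its underside. Axes at rest: z up, x away from the robot (within 0.35 rad).
- carton_b_mid (a point): One of three outwardly identical closed cartons of wood screws (upright, 45 mm along its own x, 62 mm along its own y, 98 mm high, rigid, plain box); the letter tells neither its weight nor its place in the row, which both have to be found out. This point is at its centre, 49 mm above its underside. Axes at rest: z up, x away from the robot (within 0.35 rad).
- carton_c_mid (a point): One of three outwardly identical closed cartons of wood screws (upright, 45 mm along its own x, 62 mm along its own y, 98 mm high, rigid, plain box); the letter tells neither its weight nor its place in the row, which both have to be found out. This point is at its centre, 49 mm above its underside. Axes at rest: z up, x away from the robot (within 0.35 rad).
- carton_a: The same carton as carton_a_mid; origin at the middle of its underside. Mass of any carton 0.2 to 0.9 kg; the heaviest outweighs the next by at least 0.15 kg.
- carton_b: The same carton as carton_b_mid; origin at the middle of its underside.
- carton_c: The same carton as carton_c_mid; origin at the middle of its underside.
- board: Dark wooden panel, 185 mm (its x) by 415 mm (its y), 23 mm thick, lying flat and fixed on the table; the three cartons stand in a row on its top along its y. Origin at the middle of its underside; its y points to the robot's left (within 0.2 rad).
- place_left (a point): Point on the board's top (23 mm above the table): left place of the row. A carton stands within about 12 mm of it.
- place_middle (a point): Point on the board's top: middle place of the row, 130 mm from the left one. A carton stands within about 12 mm of it.
- place_right (a point): Point on the board's top: right place of the row, 130 mm from the middle one. A carton stands within about 12 mm of it.
- bell_head (a point): Middle of the top of the bell's plunger, 69 mm above the table when up. The bell is a steel dome, 86 mm across and 48 mm high, fixed on the table; the plunger is a 25 mm wide mushroom head on top of it.
- bell_plunger (a joint): Plunger travel in m: 0 is up, 0.008 is fully down on its stop, moving straight down; springs back by itself. About 1 N starts it, 4.5 N holds it fully down.
- pencil: Pencil, 181 mm long, 8 mm thick, lying on the board between two cartons; left alone; origin at the middle of its underside.
- offcut_strip: Wooden strip, 10x130x9 mm, lying on the board between two cartons; left alone; origin at the middle of its underside.
- glue_bottle: Upright glue bottle, 56 mm across, 186 mm high; left alone; origin at the middle of its underside.
- tape_measure: Tape measure, 62x73x32 mm; left alone; origin at the middle of its underside.
- sanding_block: Sanding block, 53x97x26 mm; left alone; origin at the middle of its underside.
There are look-alikes about, which are no part of the job. There is more than one size of the part that bears bell_head; the job needs the larger.

How it is judged:
By the outcome, as a careful person would: the job done as asked, in the order asked, and still so for the second after the job is handed in, while the arm keeps its last pose, push and grip.
It also fails if it takes over 72 s, if anything falls off the work surface, if the arm or the gripper's body presses on something with over 40 N, if the wrist force passes 120 N, or if a joint passes its speed limit or range.

## Working session

There is one attempt and no reset: what is moved stays moved. The work goes in short steps, Python scripts to look and compute and a shell command to move; the robot and the scene stay as the last step left them, time stands still between calls to the robot, and variables do not carry over. Pictures are saved under pics/ and viewed, at most 10 in all, crops included, and the job is handed in when it is done.

```bash
mkdir -p pics; cat > h.py <<'E'
import numpy as np, cv2, json
from cell import robot
def snap(n):
    d=robot.read_camera(n); 
    np.savez(f'{n}.npz',**d); return d
def load(n): return dict(np.load(f'{n}.npz'))
def px2w(d,u,v,z):
    K=np.array([[d['fx'],0,d['cx']],[0,d['fy'],d['cy']],[0,0,1]],float)
    x=(u-d['cx'])/d['fx'];y=(v-d['cy'])/d['fy'];a,b=x,y
    for _ in range(30):
        s=1+d['k1']*(a*a+b*b);a,b=x/s,y/s
    T=np.array(d['cam_to_world']);r=T[:3,:3]@[a,b,1];o=T[:3,3]
    return o+r*(z-o[2])/r[2]
def w2px(d,p):
    T=np.linalg.inv(np.array(d['cam_to_world']));q=T[:3,:3]@p+T[:3,3]
    a,b=q[0]/q[2],q[1]/q[2];s=1+d['k1']*(a*a+b*b)
    return d['fx']*a*s+d['cx'],d['fy']*b*s+d['cy']
E
python3 - <<'E'
from h import *
for n in('top','side'):
    d=snap(n);cv2.imwrite(f'pics/{n}0.png',d['pixels'][:,:,::-1]);print(n,d['fx'],d['k1'],np.round(d['cam_to_world'],3))
print(robot.observe())
E
```

```text
top 477.3093333888947 -0.03228965963536004 [[ 0.176 -0.963  0.206  0.419]
 [-0.984 -0.174  0.031 -0.147]
 [ 0.006 -0.208 -0.978  1.066]
 [ 0.     0.     0.     1.   ]]
side 497.4221852882277 0.054781932367604924 [[-0.949 -0.16   0.272  0.332]
 [-0.316  0.481 -0.818  0.796]
 [ 0.    -0.862 -0.507  0.66 ]
 [ 0.     0.     0.     1.   ]]
{'time': 0.1, 'qpos': array([-1.31199665e+00,  3.42678021e-01,  1.52492922e+00,  3.46747328e-05,
        1.27539629e+00, -1.46019507e-01]), 'qvel': array([-7.54433626e-04, -1.38363879e-03, -3.56168839e-03,  5.30257475e-04,
       -5.80344035e-05, -1.30776232e-03]), 'joint_efforts': array([ 8.83041030e-04, -4.32005024e+01, -2.44695747e+01,  7.18687079e-02,
        5.25856472e-02, -4.22625749e-05]), 'tool_pos': array([ 0.20672077, -0.48229116,  0.29159874]), 'tool_rot': array([-3.14020162e+00, -2.38089869e-04,  4.04808905e-01]), 'contact_force': array([ 0.56803748,  0.08550662, -0.46040756]), 'torque': array([-0.03533754,  0.04296285,  0.0168639 ]), 'grip_force': 0.0, 'opening': 0.091777564089834}
```

View pics/top0.png

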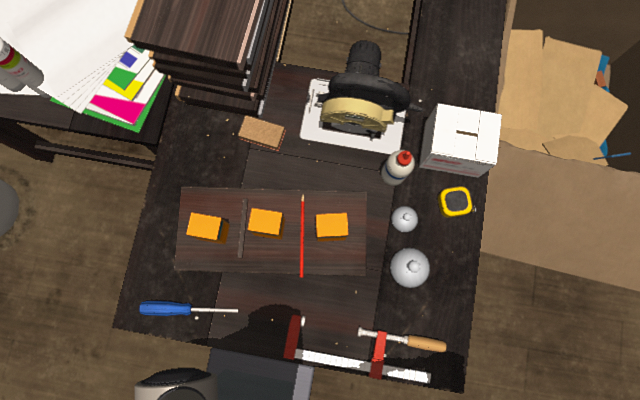

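View pics/side0.png

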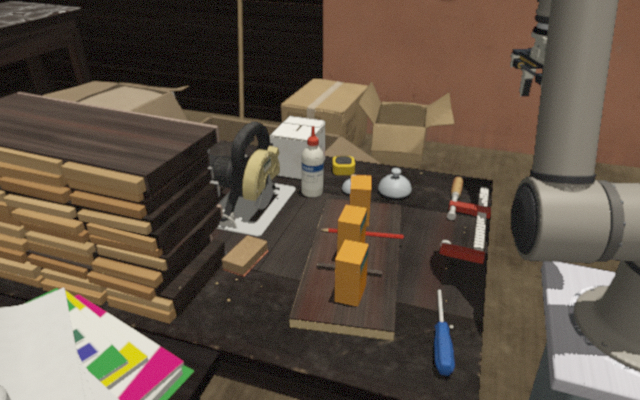

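Top: the large bell is at about (410,267), the small one at (404,219), and the carton tops are at (205,226), (265,221) and (332,225). The strip lies between the left and middle cartons, and the pencil between the middle and right ones. I'll enlarge both views.

```bash
python3 - <<'E'
from h import *
d=load('top');c=d['pixels'][190:290,170:436,::-1];a=cv2.resize(c,None,fx=3,fy=3,interpolation=cv2.INTER_CUBIC)
d=load('side');c=d['pixels'][160:310,300:420,::-1]
b=cv2.resize(c,None,fx=2,fy=2,interpolation=cv2.INTER_CUBIC)
o=np.zeros((600,798,3),np.uint8);o[:300]=a;o[300:600,:240]=b
cv2.imwrite('pics/c1.png',o)
d=load('top')
hsv=cv2.cvtColor(d['pixels'],cv2.COLOR_RGB2HSV)
m=cv2.inRange(hsv,(12,180,215),(28,255,255)); m[:190]=0;m[260:]=0;m[:,:180]=0;m[:,360:]=0
n,l,s,ce=cv2.connectedComponentsWithStats(m)
for i in range(1,n):
    if s[i][4]>200:
        pts=np.argwhere(l==i)[:,::-1].astype(np.float32)
        r=cv2.minAreaRect(pts);print(s[i],r)
        W=np.array([px2w(d,*p,.121)[:2] for p in cv2.boxPoints(r)]);print(W.round(4).tolist(),W.mean(0))
E
```

```text
[248 209  34  25 670] ((264.5770263671875, 221.0121612548828), (30.88059425354004, 21.990724563598633), 8.972625732421875)
[[0.511, 0.0125], [0.5551, 0.0148], [0.5563, -0.0474], [0.5123, -0.0491]] [ 0.53368088 -0.01727762]
[187 213  34  27 671] ((203.260009765625, 225.82000732421875), (30.857742309570312, 22.09235382080078), 10.304845809936523)
[[0.4804, 0.1311], [0.5245, 0.1334], [0.5244, 0.071], [0.4805, 0.0692]] [0.50245705 0.10116015]
[316 213  32  24 670] ((331.7731018066406, 224.4613494873047), (21.872678756713867, 30.661697387695312), 87.1375961303711)
[[0.5651, -0.1157], [0.579, -0.1756], [0.5361, -0.185], [0.5223, -0.1257]] [ 0.55062898 -0.15051578]
```

View pics/c1.png

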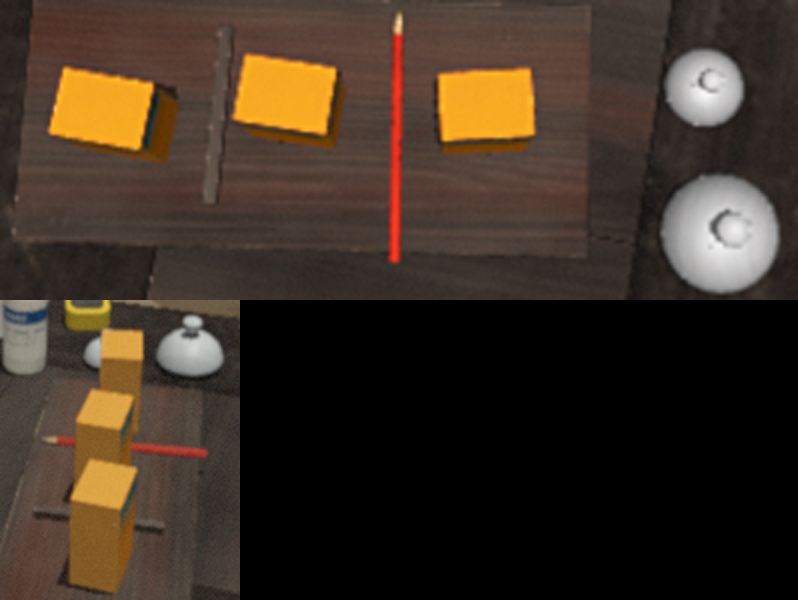

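Crop: the large plunger head is at about (415,266.5) in the top view and (396,172) in the side view. The cartons segmented cleanly.

```bash
python3 - <<'E'
from h import *
t,s=load('top'),load('side')
print('head top',px2w(t,415,266.5,.069),'side',px2w(s,396,171,.069))
print('dome base',px2w(t,170+720/3,190+234/3,.0))
print('bottle',px2w(t,397,178,0.0),px2w(t,406,157,.186))
for p in [(.502,.101),(.534,-.017),(.5506,-.1505)]:
    print([np.round((np.array(w2px(s,np.array([*p,.121])))-[300,160])*2+[0,300]) for _ in [0]])
o=robot.observe()
from scipy.spatial.transform import Rotation as R
def rel(o,tgt): 
    return R.from_euler('xyz',o['tool_rot']).inv().apply(np.array(tgt)-o['tool_pos'])*1000
for p in [px2w(t,415,266.5,.069)]: print(rel(o,[p[0],p[1],.16]))
E
cat >> h.py <<'E'
from scipy.spatial.transform import Rotation as R
def rel(tgt,yaw=None):
    o=robot.observe()
    print('travel',(R.from_euler('xyz',o['tool_rot']).inv().apply(np.array(tgt)-o['tool_pos'])*1000).round(1))
    if yaw is not None: print('turn',-(yaw-o['tool_rot'][2])/np.radians(5), 'tgt yaw',yaw)
    print(o['tool_pos'].round(4),o['tool_rot'].round(4),o['contact_force'].round(2),o['time'],o['opening'],o['grip_force'],o['qpos'].round(2))
E
```

```text
head top [ 0.50181838 -0.33556257  0.069     ] side [ 0.50047133 -0.32303413  0.069     ]
dome base [ 0.50237554 -0.33815932  0.        ]
bottle [ 0.69985214 -0.28023763  0.        ] [ 0.69484808 -0.26801955  0.186     ]
[array([104., 482.])]
[array([104., 407.])]
[array([121., 343.])]
[329.00384214 -18.46430359 131.70288397]
```

```bash
python3 - <<'E'
from h import *
t,s=load('top'),load('side')
a=cv2.resize(t['pixels'][240:295,380:440,::-1],None,fx=8,fy=8,interpolation=cv2.INTER_CUBIC)[:440,:400]
b=cv2.resize(s['pixels'][155:210,372:422,::-1],None,fx=8,fy=8,interpolation=cv2.INTER_CUBIC)
def draw(im,d,u0,v0,c,r,z,col):
    for th in np.linspace(0,2*np.pi,60):
        u,v=w2px(d,np.array([c[0]+r*np.cos(th),c[1]+r*np.sin(th),z]));cv2.circle(im,(int((u-u0+.5)*8),int((v-v0+.5)*8)),1,col,-1)
for im,d,u,v in((a,t,380,240),(b,s,372,155)):
    c=(.502,-.333)
    draw(im,d,u,v,c,.0125,.069,(0,0,255));draw(im,d,u,v,c,.043,0,(0,255,0))
cv2.imwrite('pics/c2.png',np.hstack([a,b]))
E
```

```text
(no output)
```

View pics/c2.png

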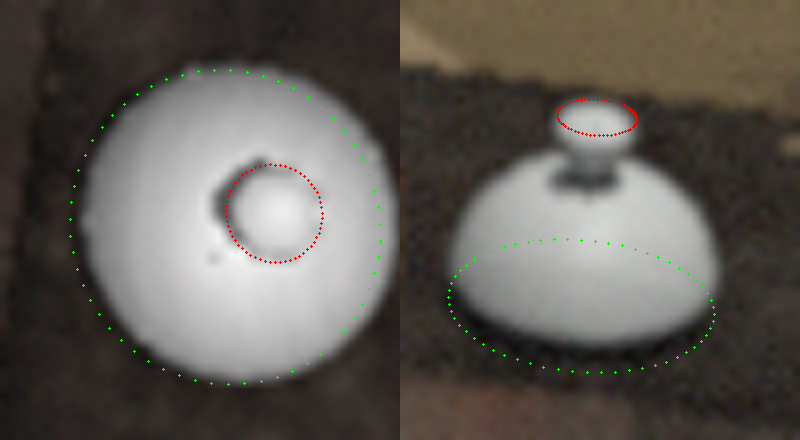

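The projected circles fit the head in both views, so the head is at (0.502, -0.333). I'll move above it with the claw shut.

```bash
python3 -m inch '{"travel":[[45,-3,0],[92,-6,10],[140,-9,30],[188,-12,55],[235,-15,80],[280,-17,105],[315,-19,125],[330,-20,142],[330,-20,142],[330,-20,142]],"turn":[0,0,0,0,0,0,0,0,0,0],"claw":[1,1,1,1,1,1,1,1,1,1]}' 20
python3 -c "
from h import *
rel([.502,-.334,.127])"
```

```text
time: 1.1
tool_pos: [0.5019, -0.3341, 0.1498]
tool_rot: [-3.14, 0.001, 0.406]
contact_force: [0.0, 0.1, 0.2]
opening: 0.0166
grip_force: 0.0
travel [ 0.1 -0.  22.8]
[ 0.5019 -0.3341  0.1498] [-3.1405e+00  1.0000e-03  4.0560e-01] [0.05 0.09 0.17] 1.1 0.01659942495820806 0.0 [-0.71  0.62  1.48 -0.    1.04  0.45]
```

```bash
python3 -m inch '{"travel":[[0,0,0],[0,0,4],[0,0,9],[0,0,13],[0,0,16],[0,0,18],[0,0,20],[0,0,22],[0,0,23.5],[0,0,23.5]],"turn":[0,0,0,0,0,0,0,0,0,0],"claw":[1,1,1,1,1,1,1,1,1,1]}'
```

```text
time: 2.1
tool_pos: [0.5021, -0.3343, 0.1268]
tool_rot: [3.141, 0.0, 0.405]
contact_force: [-1.8, -0.8, 3.6]
opening: 0.0006
grip_force: 2.0
```

```bash
python3 -m inch '{"travel":[[0,0,1],[0,0,1.5],[0,0,1.5]],"turn":[0,0,0],"claw":[1,1,1]}'
```

```text
time: 2.4
tool_pos: [0.5022, -0.3344, 0.1262]
tool_rot: [3.141, -0.0, 0.405]
contact_force: [-4.4, 1.4, 9.2]
opening: 0.0006
grip_force: 4.5
```

The plunger is on its stop: the force rose to 9 N with almost no travel. Next, lift clear and go over the left carton.

```bash
python3 -m inch '{"travel":[[0,0,-25],[0,0,-70],[10,-24,-105],[28,-66,-118],[47,-110,-118],[66,-154,-118],[85,-198,-118],[104,-242,-118],[123,-286,-118],[142,-330,-118],[160,-374,-118],[171,-400,-118]],"turn":[0,0,-1,-2.5,-4,-5.5,-7,-8.5,-10,-11.5,-13,-13.6],"claw":[1,1,0,-1,-1,-1,-1,-1,-1,-1,-1,-1]}'
python3 -c "
from h import *
rel([.5025,.101,.137],1.59)"
```

```text
time: 3.6
tool_pos: [0.5014, 0.1043, 0.2431]
tool_rot: [3.141, -0.001, 1.598]
contact_force: [0.8, 0.2, -0.5]
opening: 0.076
grip_force: 0.0
travel [ -3.4   1.  106.1]
turn 0.09482206338059265 tgt yaw 1.59
[0.5014 0.1043 0.2431] [ 3.1412e+00 -1.2000e-03  1.5983e+00] [ 0.8   0.25 -0.53] 3.6 0.07595247479088427 0.0 [0.05 0.36 1.64 0.   1.14 0.03]
```

```bash
python3 -m inch '{"travel":[[0,0,0],[0,0,0],[0,0,0]],"turn":[0,0,0],"claw":[-1,-1,-1]}'
python3 - <<'E'
from h import *
rel([.5025,.101,.137],1.59)
for n in('top','side'): snap(n)
t,s=load('top'),load('side')
a=t['pixels'][150:290,150:450,::-1];a=cv2.resize(a,(600,280))
b=cv2.resize(s['pixels'][150:310,280:440,::-1],(320,320))
o=np.zeros((600,600,3),np.uint8);o[:280]=a;o[280:,:320]=b;cv2.imwrite('pics/c3.png',o)
E
```

```text
time: 3.9
tool_pos: [0.502, 0.1001, 0.243]
tool_rot: [-3.142, 0.0, 1.59]
contact_force: [0.2, 0.6, -0.1]
opening: 0.0915
grip_force: 0.0
travel [  0.9   0.5 106. ]
turn 0.0028193195188786495 tgt yaw 1.59
[0.502  0.1001 0.243 ] [-3.1415e+00  2.0000e-04  1.5902e+00] [ 0.2   0.64 -0.05] 3.9 0.09152428502540713 0.0 [ 0.05  0.36  1.64 -0.    1.14  0.03]
```

View pics/c3.png

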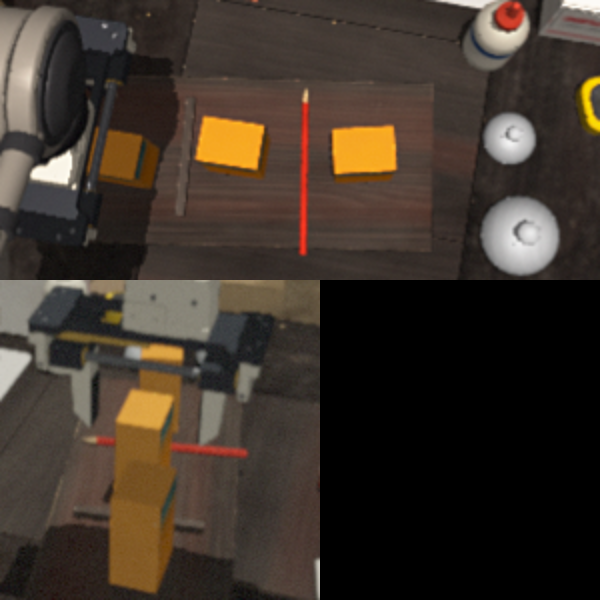

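The open gripper sits over the left carton, aligned with it and clear of its neighbours. Now descend and grip.

```bash
python3 -m inch '{"travel":[[1,0,35],[1,0,75],[1,0,100],[1,0,105],[1,0,105],[1,0,105],[1,0,105],[1,0,105],[1,0,105],[1,0,105],[1,0,105]],"turn":[0,0,0,0,0,0,0,0,0,0,0],"claw":[-1,-1,-1,-1,-1,1,1,1,1,1,1]}' 35; python3 -c "
from h import *
rel([.5025,.101,.137],1.59)"
```

```text
time: 5.1
tool_pos: [0.5019, 0.1018, 0.1384]
tool_rot: [3.141, 0.0, 1.592]
contact_force: [0.1, -0.1, 0.8]
opening: 0.0485
grip_force: 0.0
travel [-0.8  0.6  1.4]
turn 0.019330593514831906 tgt yaw 1.59
[0.5019 0.1018 0.1384] [3.1413e+00 1.0000e-04 1.5917e+00] [ 0.14 -0.08  0.82] 5.1 0.048487787225832114 0.0 [ 0.05  0.5   1.76 -0.    0.88  0.03]
```

```bash
python3 -m inch '{"travel":[[0,0,0],[0,0,0],[0,0,0],[0,0,0],[0,0,-8],[0,0,-25],[0,0,-45],[0,0,-65],[0,0,-77],[0,0,-80],[0,0,-80],[0,0,-80]],"turn":[0,0,0,0,0,0,0,0,0,0,0,0],"claw":[1,1,1,1,1,1,1,1,1,1,1,1]}'; python3 -m inch '{"travel":[[0,0,0],[0,0,0],[0,0,0]],"turn":[0,0,0],"claw":[1,1,1]}';  python3 -m inch '{"travel":[[0,0,0],[0,0,0],[0,0,0]],"turn":[0,0,0],"claw":[1,1,1]}'
```

```text
time: 6.3
tool_pos: [0.5012, 0.1018, 0.2171]
tool_rot: [-3.139, 0.0, 1.592]
contact_force: [-0.8, -0.1, -8.1]
opening: 0.0451
grip_force: 34.9
time: 6.6
tool_pos: [0.5017, 0.1018, 0.2177]
tool_rot: [-3.141, 0.0, 1.592]
contact_force: [0.4, 0.2, -7.4]
opening: 0.0448
grip_force: 34.9
time: 6.9
tool_pos: [0.5019, 0.1018, 0.2182]
tool_rot: [3.141, 0.0, 1.592]
contact_force: [0.2, -0.5, -8.1]
opening: 0.0447
grip_force: 34.9
```

Left carton: about 7.9 N. Set it down.

```bash
python3 -m inch '{"travel":[[0,0,15],[0,0,35],[0,0,55],[0,0,68],[0,0,75],[0,0,78.5],[0,0,80],[0,0,80],[0,0,80]],"turn":[0,0,0,0,0,0,0,0,0],"claw":[1,1,1,1,1,1,1,1,1]}'; python3 -m inch '{"travel":[[0,0,0],[0,0,0],[0,0,0],[0,0,0],[0,0,0],[0,0,-20],[0,0,-60],[0,0,-95],[0,0,-105],[0,0,-105]],"turn":[0,0,0,0,0,0,0,0,0,0],"claw":[-1,-1,-1,-1,-1,-1,-1,-1,-1,-1]}'; python3 -c "
from h import *
rel([.5337,-.0173,.243],1.605)"
```

```text
time: 7.8
tool_pos: [0.5022, 0.1018, 0.1388]
tool_rot: [3.14, 0.0, 1.592]
contact_force: [-0.3, 0.5, -6.8]
opening: 0.0448
grip_force: 34.9
time: 8.8
tool_pos: [0.5025, 0.1018, 0.2447]
tool_rot: [3.138, -0.0, 1.592]
contact_force: [-0.1, 0.0, -0.1]
opening: 0.0919
grip_force: 0.0
travel [-119.8   28.7    1.8]
turn -0.15269783542985413 tgt yaw 1.605
[0.5025 0.1018 0.2447] [ 3.1379 -0.      1.5917] [-0.05  0.01 -0.13] 8.8 0.09185869152145994 0.0 [ 0.05  0.36  1.63 -0.    1.14  0.03]
```

```bash
python3 -m inch '{"travel":[[-35,8,0],[-75,18,0],[-110,26,0],[-119,29,0],[-119,29,0],[-119,29,0],[-119,29,0]],"turn":[0,0,0,-0.2,-0.2,-0.2,-0.2],"claw":[-1,-1,-1,-1,-1,-1,-1]}';python3 - <<'E'
from h import *
rel([.5337,-.0173,.138],1.605)
for n in('top','side'): snap(n)
t,s=load('top'),load('side')
a=t['pixels'][150:290,150:450,::-1];a=cv2.resize(a,(600,280))
b=cv2.resize(s['pixels'][150:310,280:440,::-1],(320,320))
o=np.zeros((600,600,3),np.uint8);o[:280]=a;o[280:,:320]=b;cv2.imwrite('pics/c4.png',o)
E
```

```text
time: 9.5
tool_pos: [0.5328, -0.0156, 0.2424]
tool_rot: [-3.14, -0.0, 1.61]
contact_force: [1.6, 0.4, -0.2]
opening: 0.0918
grip_force: 0.0
travel [ -1.8   1.  104.4]
turn 0.05475040135970693 tgt yaw 1.605
[ 0.5328 -0.0156  0.2424] [-3.1400e+00 -5.0000e-04  1.6098e+00] [ 1.64  0.41 -0.17] 9.5 0.09179417643186538 0.0 [-0.17  0.4   1.58  0.    1.16 -0.21]
```

View pics/c4.png

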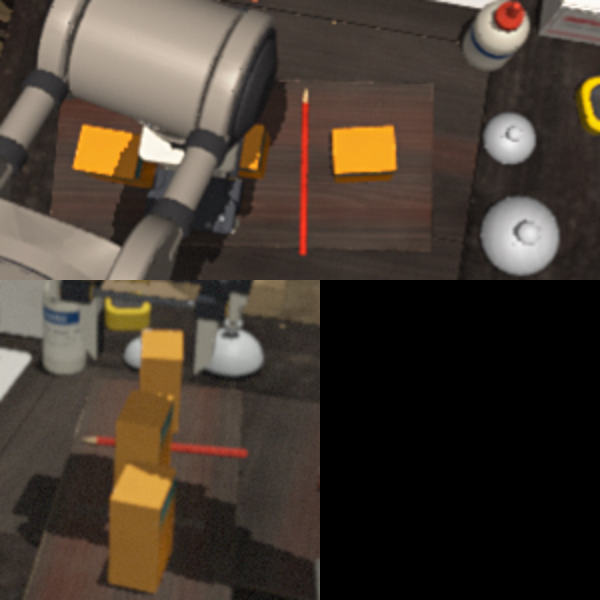

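The left carton is back upright in its place, and the middle carton is centred under the gripper. Grip and lift it.

```bash
python3 -m inch '{"travel":[[-1,0,35],[-1,0,75],[-1,0,100],[-1,0,105],[-1,0,105],[-1,0,105],[-1,0,105],[-1,0,105],[-1,0,105],[-1,0,105],[-1,0,105],[-1,0,105]],"turn":[0,0,0,0,0,0,0,0,0,0,0,0],"claw":[-1,-1,-1,-1,1,1,1,1,1,1,1,1]}' 35;  python3 -m inch '{"travel":[[0,0,0],[0,0,0],[0,0,0],[0,0,0],[0,0,-8],[0,0,-25],[0,0,-45],[0,0,-65],[0,0,-77],[0,0,-80],[0,0,-80],[0,0,-80]],"turn":[0,0,0,0,0,0,0,0,0,0,0,0],"claw":[1,1,1,1,1,1,1,1,1,1,1,1]}'; python3 -m inch '{"travel":[[0,0,0],[0,0,0],[0,0,0]],"turn":[0,0,0],"claw":[1,1,1]}';  python3 -m inch '{"travel":[[0,0,0],[0,0,0],[0,0,0]],"turn":[0,0,0],"claw":[1,1,1]}'
```

```text
time: 10.8
tool_pos: [0.5334, -0.0176, 0.1385]
tool_rot: [3.141, 0.0, 1.609]
contact_force: [-0.4, -0.3, 3.3]
opening: 0.0447
grip_force: 34.9
time: 12.0
tool_pos: [0.5328, -0.0175, 0.2171]
tool_rot: [-3.14, -0.0, 1.609]
contact_force: [-0.9, 0.3, -4.1]
opening: 0.0448
grip_force: 34.9
time: 12.3
tool_pos: [0.5333, -0.0176, 0.2178]
tool_rot: [-3.141, -0.0, 1.609]
contact_force: [0.0, -0.4, -4.4]
opening: 0.0449
grip_force: 34.9
time: 12.6
tool_pos: [0.5334, -0.0176, 0.2182]
tool_rot: [3.142, 0.0, 1.609]
contact_force: [0.1, -0.2, -4.5]
opening: 0.045
grip_force: 34.9
```

Middle carton: about 4.4 N. Put it back.

```bash
python3 -m inch '{"travel":[[0,0,15],[0,0,35],[0,0,55],[0,0,68],[0,0,75],[0,0,78.5],[0,0,80],[0,0,80],[0,0,80]],"turn":[0,0,0,0,0,0,0,0,0],"claw":[1,1,1,1,1,1,1,1,1]}'; python3 -m inch '{"travel":[[0,0,0],[0,0,0],[0,0,0],[0,0,0],[0,0,0],[0,0,-20],[0,0,-60],[0,0,-95],[0,0,-105],[0,0,-105],[0,0,-105]],"turn":[0,0,0,0,0,0,0,0,0,0,0],"claw":[-1,-1,-1,-1,-1,-1,-1,-1,-1,-1,-1]}'; python3 -c "
from h import *
rel([.5506,-.1505,.243],1.785)"
```

```text
time: 13.5
tool_pos: [0.5338, -0.0176, 0.1388]
tool_rot: [3.14, 0.0, 1.609]
contact_force: [0.1, -0.1, -4.4]
opening: 0.0452
grip_force: 34.9
time: 14.6
tool_pos: [0.5328, -0.0175, 0.2421]
tool_rot: [-3.14, -0.0, 1.609]
contact_force: [-0.4, 0.0, -0.2]
opening: 0.0918
grip_force: 0.0
travel [-133.6   12.7   -1. ]
turn -2.016179320482292 tgt yaw 1.785
[ 0.5328 -0.0175  0.2421] [-3.1399e+00 -2.0000e-04  1.6091e+00] [-0.36  0.04 -0.17] 14.6 0.09182296571493931 0.0 [-0.18  0.4   1.58 -0.    1.16 -0.21]
```

```bash
python3 -m inch '{"travel":[[-35,3,0],[-75,7,0],[-115,11,0],[-133,12.5,0],[-133,12.5,0],[-133,12.5,0],[-133,12.5,0]],"turn":[-0.5,-1,-1.5,-2,-2,-2,-2],"claw":[-1,-1,-1,-1,-1,-1,-1]}';python3 - <<'E'
from h import *
rel([.5506,-.1505,.138],1.785)
for n in('top','side'): snap(n)
t,s=load('top'),load('side')
a=t['pixels'][150:290,150:450,::-1];a=cv2.resize(a,(600,280))
b=cv2.resize(s['pixels'][150:310,280:440,::-1],(320,320))
o=np.zeros((600,600,3),np.uint8);o[:280]=a;o[280:,:320]=b;cv2.imwrite('pics/c5.png',o)
E
```

```text
time: 15.3
tool_pos: [0.5506, -0.1488, 0.2423]
tool_rot: [-3.14, -0.001, 1.784]
contact_force: [0.1, 0.3, 0.1]
opening: 0.0921
grip_force: 0.0
travel [ -1.8  -0.2 104.3]
turn -0.013713023934917364 tgt yaw 1.785
[ 0.5506 -0.1488  0.2423] [-3.1401e+00 -1.3000e-03  1.7838e+00] [0.09 0.3  0.07] 15.3 0.0921226793461779 0.0 [-0.4   0.47  1.47  0.    1.21 -0.61]
```

View pics/c5.png

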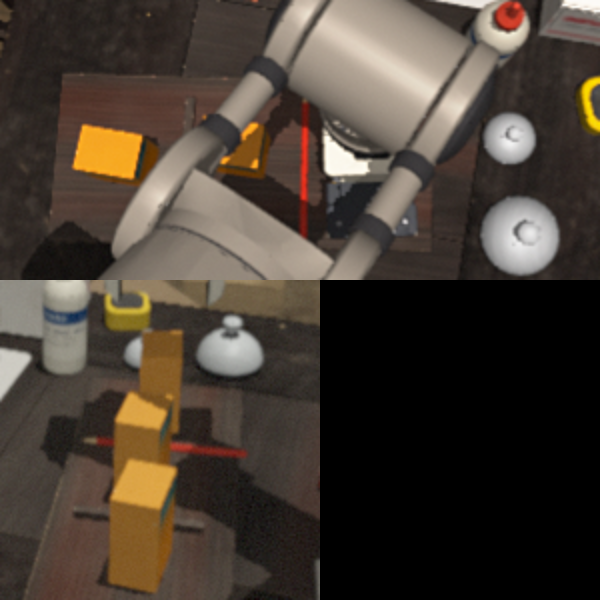

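Both hefted cartons stand in place, and the right carton is under the gripper. Go on with it.

```bash
python3 -m inch '{"travel":[[-1,0,35],[-1,0,75],[-1,0,100],[-1,0,105],[-1,0,105],[-1,0,105],[-1,0,105],[-1,0,105],[-1,0,105],[-1,0,105],[-1,0,105],[-1,0,105]],"turn":[0,0,0,0,0,0,0,0,0,0,0,0],"claw":[-1,-1,-1,-1,1,1,1,1,1,1,1,1]}' 35;  python3 -m inch '{"travel":[[0,0,0],[0,0,0],[0,0,0],[0,0,0],[0,0,-8],[0,0,-25],[0,0,-45],[0,0,-65],[0,0,-77],[0,0,-80],[0,0,-80],[0,0,-80]],"turn":[0,0,0,0,0,0,0,0,0,0,0,0],"claw":[1,1,1,1,1,1,1,1,1,1,1,1]}'; python3 -m inch '{"travel":[[0,0,0],[0,0,0],[0,0,0]],"turn":[0,0,0],"claw":[1,1,1]}';  python3 -m inch '{"travel":[[0,0,0],[0,0,0],[0,0,0]],"turn":[0,0,0],"claw":[1,1,1]}'
```

```text
time: 16.6
tool_pos: [0.5512, -0.1511, 0.1385]
tool_rot: [3.141, 0.0, 1.784]
contact_force: [-1.6, -0.6, 2.8]
opening: 0.0447
grip_force: 34.9
time: 17.8
tool_pos: [0.5507, -0.1508, 0.2172]
tool_rot: [-3.14, -0.001, 1.784]
contact_force: [0.1, 0.2, -1.9]
opening: 0.0448
grip_force: 34.9
time: 18.1
tool_pos: [0.5511, -0.151, 0.2178]
tool_rot: [-3.141, -0.0, 1.784]
contact_force: [0.6, 0.4, -2.3]
opening: 0.0448
grip_force: 34.9
time: 18.4
tool_pos: [0.5512, -0.151, 0.2182]
tool_rot: [3.142, 0.0, 1.784]
contact_force: [0.9, -0.1, -3.0]
opening: 0.0454
grip_force: 34.9
```

Right carton: about 2.5 N, so the left one (7.9 N) is the heaviest. Set the right one down.

```bash
python3 -m inch '{"travel":[[0,0,15],[0,0,35],[0,0,55],[0,0,68],[0,0,75],[0,0,78.5],[0,0,80],[0,0,80],[0,0,80]],"turn":[0,0,0,0,0,0,0,0,0],"claw":[1,1,1,1,1,1,1,1,1]}'; python3 -m inch '{"travel":[[0,0,0],[0,0,0],[0,0,0],[0,0,0],[0,0,0],[0,0,-20],[0,0,-60],[0,0,-95],[0,0,-105],[0,0,-105],[0,0,-105]],"turn":[0,0,0,0,0,0,0,0,0,0,0],"claw":[-1,-1,-1,-1,-1,-1,-1,-1,-1,-1,-1]}'; python3 -c "
from h import *
rel([.5022,.1018,.243],1.592)"
```

```text
time: 19.3
tool_pos: [0.5515, -0.1511, 0.1389]
tool_rot: [3.14, 0.001, 1.784]
contact_force: [0.1, -0.3, -2.6]
opening: 0.0449
grip_force: 34.9
time: 20.4
tool_pos: [0.5506, -0.1508, 0.242]
tool_rot: [-3.14, -0.001, 1.784]
contact_force: [0.3, 0.5, -0.7]
opening: 0.0916
grip_force: 0.0
travel [257.1   6.   -0.7]
turn 2.194918679309469 tgt yaw 1.592
[ 0.5506 -0.1508  0.242 ] [-3.1400e+00 -1.0000e-03  1.7835e+00] [ 0.32  0.47 -0.73] 20.4 0.09158219250282777 0.0 [-0.4   0.47  1.47 -0.    1.2  -0.61]
```

```bash
python3 -m inch '{"travel":[[35,1,0],[80,2,0],[125,3,0],[170,4,0],[215,5,0],[245,6,0],[257,6,0],[257,6,0],[257,6,0],[257,6,0]],"turn":[0.3,0.7,1.1,1.5,1.9,2.2,2.2,2.2,2.2,2.2],"claw":[-1,-1,-1,-1,-1,-1,-1,-1,-1,-1]}';python3 - <<'E'
from h import *
rel([.5022,.1018,.138],1.592)
for n in('top','side'): snap(n)
t,s=load('top'),load('side')
a=t['pixels'][150:290,150:450,::-1];a=cv2.resize(a,(600,280))
b=cv2.resize(s['pixels'][150:310,280:440,::-1],(320,320))
o=np.zeros((600,600,3),np.uint8);o[:280]=a;o[280:,:320]=b;cv2.imwrite('pics/c6.png',o)
E
```

```text
time: 21.4
tool_pos: [0.5031, 0.1001, 0.2427]
tool_rot: [-3.141, 0.0, 1.59]
contact_force: [1.2, -0.0, 0.0]
opening: 0.092
grip_force: 0.0
travel [  1.7  -0.8 104.7]
turn -0.020030801497034605 tgt yaw 1.592
[0.5031 0.1001 0.2427] [-3.1409e+00  5.0000e-04  1.5903e+00] [ 1.18 -0.05  0.01] 21.4 0.09196852075912484 0.0 [ 0.05  0.37  1.63 -0.    1.14  0.03]
```

View pics/c6.png

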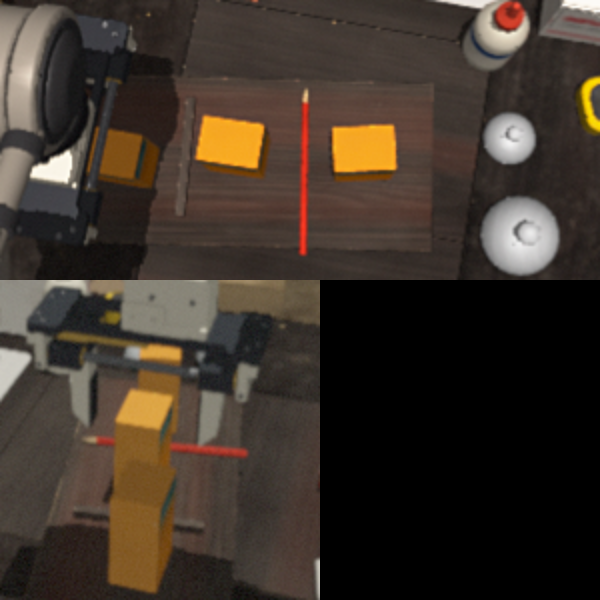

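All three cartons stand in place. Regrip the left one and raise it about 18.5 cm.

```bash
python3 -m inch '{"travel":[[1.5,-0.5,35],[1.5,-0.5,75],[1.5,-0.5,100],[1.5,-0.5,105],[1.5,-0.5,105],[1.5,-0.5,105],[1.5,-0.5,105],[1.5,-0.5,105],[1.5,-0.5,105],[1.5,-0.5,105],[1.5,-0.5,105],[1.5,-0.5,105]],"turn":[0,0,0,0,0,0,0,0,0,0,0,0],"claw":[-1,-1,-1,-1,1,1,1,1,1,1,1,1]}' 35;  python3 -m inch '{"travel":[[0,0,0],[0,0,0],[0,0,0],[0,0,-8],[0,0,-25],[0,0,-50],[0,0,-75],[0,0,-100],[0,0,-125],[0,0,-150],[0,0,-170],[0,0,-182]],"turn":[0,0,0,0,0,0,0,0,0,0,0,0],"claw":[1,1,1,1,1,1,1,1,1,1,1,1]}' 45; python3 -m inch '{"travel":[[0,0,-3],[0,0,-3],[0,0,-3],[0,0,-3],[0,0,-3],[0,0,-3],[0,0,-3],[0,0,-3],[0,0,-3],[0,0,-3]],"turn":[0,0,0,0,0,0,0,0,0,0],"claw":[1,1,1,1,1,1,1,1,1,1]}'
python3 - <<'E'
from h import *
s=snap('side');t=snap('top')
o=np.zeros((600,640,3),np.uint8);o[:400]=s['pixels'][:,:,::-1];o[400:,:320]=cv2.resize(t['pixels'][:,:,::-1],(320,200),interpolation=cv2.INTER_AREA);cv2.imwrite('pics/c7.png',o)
E
```

```text
time: 22.7
tool_pos: [0.5023, 0.103, 0.1385]
tool_rot: [3.141, 0.0, 1.592]
contact_force: [-0.6, -0.6, 3.4]
opening: 0.0451
grip_force: 34.9
time: 23.9
tool_pos: [0.5019, 0.103, 0.3209]
tool_rot: [-3.141, 0.0, 1.592]
contact_force: [0.0, 0.0, -8.5]
opening: 0.0446
grip_force: 44.9
time: 24.9
tool_pos: [0.5022, 0.103, 0.3232]
tool_rot: [3.141, 0.0, 1.592]
contact_force: [-0.0, -0.6, -7.0]
opening: 0.0447
grip_force: 44.9
```

View pics/c7.png

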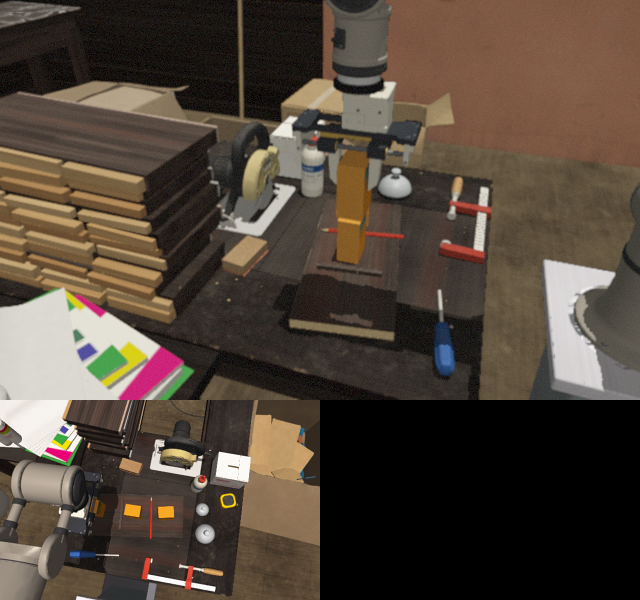

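The carton is held upright at side pixel (352,185), about 18 cm up. The other two stand in their places and nothing else has moved.

```bash
python3 -c "
from cell import robot
print(robot.hand_in())"
```

```text
the job is handed in; nothing more can be done
None
```

I rang the bell to its stop, hefted the three cartons (left about 7.9 N, middle 4.4 N, right 2.5 N), and handed in holding the left one, the heaviest, upright about 18 cm above the board, with the other two back in their places.

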